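# Seat the chute gate bolt behind its guard with the hook

### The job

Take the hook from its wooden rest, reach it through the open front of the wire guard and draw the gate bolt towards you by its upright pull bar until it stops dead on its seal. Keep it drawn there for a second with a firm but gentle pull of about 10 N, so that the seal settles (never more than 25 N), then unhook without pushing the bolt back, and lay the hook back upright in its rest, as it lay before. Only the hook may touch the bolt and its pull bar; do not bump the guard or disturb the jar, bowl and mug.

Things in the scene. Friction and masses are not known exactly. Their poses are not given: they have to be found in the camera images.
- hook: Loose hooked rod, about 0.22 kg (mass centre x 27). Origin: centre of the underside of its dark wooden handle; x along the rod to the hook, z up as it lies. Handle: box 124 long (x -62 to 62), 20 wide, 34 high; grip it across the width, best at x 10 to 20, z 17. A straight steel rod, 8 thick, leaves the handle's front at z 28 and runs to x 240, where it turns down into the hook's leg.
- hook_leg (a point): Middle of the hook's leg, at (238.5, 0, 16) of the hook's frame. The leg, 8 thick, runs from the rod's end (240, 0, 28) down and slightly back to (237, 0, 4); its rounded end reaches z 0, level with the handle's underside.
- rest: Fixed wooden rest. Origin: centre of its underside. Base plate 170 (x) by 80 (y) by 12 high; two open-topped saddles at x -51 and 51, each 12 long, floor at z 30, side prongs 12 thick up to z 48 and 30 clear between them in y. The hook's handle lies in both saddles, hook origin at about (0, 0, 30) of this frame, rod pointing along +x.
- gate_unit: Steel slide-gate unit fixed to the bench. Origin: middle of the lower edge of its open front, on the bench; x points from there into the unit. Base plate x 0 to 320, y -85 to 85, z 0 to 30. The bolt, a 16 thick bar along x at z 45, runs in brackets (up to z 64) at x 36 and 168; its nose enters a keeper block at x 14, up to z 66. A round chute stub, 104 across, up to z 70, is at x 195.
- guard: Wire guard standing fixed over the gate unit, same origin and axes as it: wires 4 to 6 thick; two side walls at y -80 and 80 and a roof at z 195, from x 2 (open front, 160 wide, clear from z 66 to 190) to x 155. Too small for a hand to reach in.
- bar_mid (a point): Middle of the bolt's pull bar: the cross bar (along y, axis at z 100) of an upright arch of 8 thick steel bar on the bolt, posts 64 apart. It starts at x 98 to 130, y 0 of the gate unit. The hook's leg goes down behind it (+x side) and draws it to -x. The bolt drags with about 4 N, stays where left and stops dead on its seal with the bar somewhere at x 58 to 70, to be found by feel.
- jar: Bystander: closed storage jar with metal lid, 80 across, 110 high; origin at the centre of its underside. It and the rest stand on opposite sides, left or right.
- bowl: Bystander: white cupping bowl, 100 across, 60 high; origin at the centre of its underside.
- mug: Bystander: mug, 80 across, 90 high; origin at the centre of its underside.
- bolt: The sliding bolt with its pull bar and, behind, an 80 wide gate plate. Origin: on the bench, 130 to the robot's side of the pull bar; axes as the gate unit. Its slide (joint bolt, not in the state) is counted from fully drawn back towards the open front and is 0.060 m on the seal; where the seal lies in the unit differs by 12 mm. It drags with about 4 N and stays where left, without spring.
There are look-alikes about, which are no part of the job. Of the things that look like the rest, take the one that is nearest to the robot's base at the start.

How it is judged:
By the outcome, as a careful person would: the job done as asked, in the order asked, and still so for the second after the job is handed in, with the robot touching nothing.
It also fails if it takes over 67 s, if anything falls off the work surface, if the arm or the gripper's body presses on something with over 40 N, if the wrist force passes 120 N, or if a joint passes its speed limit or range.

### The arm

A 6-joint arm with a two-finger parallel gripper is mounted at the origin on the work surface. World frame = base frame: x ahead of the robot, y to its left, z up, the work surface at z = 0. Lengths are in m, angles in rad, forces in N, time in s.
With the tool pointing down it reaches from about 0.375 to 0.975 m from the base axis. Payload 3.8 kg.
Tool frame: the origin (TCP) lies on the centre line of the jaws, within the pads' length; the fingertips stand 25 mm ahead of it and the grasp point (between the pads) lies 6 mm ahead of it; y points along the fingers, z is the direction in which the jaws open and shut, and the axes are right-handed (so a half turn about y gives the same grasp; the last joint's range is limited). The gripper opens to 85 mm and grips with 20 to 120 N. Pads are 22 mm wide; open, the fingers measure 114 mm over their backs; the gripper's body (76 mm by 85 mm) begins 54 mm behind the grasp point. The pads swing forward as they close: fully open they stand 13 mm farther back than shut.
Start: joints at [-1.264, 0.264, 1.604, -0, 1.274, -0.037], TCP at [0.228, -0.635, 0.256] pointing down, gripper open.
Joint ranges: [-2.63, 2.63], [-0.94, 2.18], [0.31, 2.57], [-1.31, 4.45], [0, 2.66], [-2.55, 2.55]. Speed limits (rad/s): [2.57, 2.57, 3.14, 3.14, 3.14, 3.14].

### API

Orientations are given as a rotation vector (axis times angle).
In Python, from workcell import bot gives the robot as it stands.
- The arm moves only by the shell command python3 -m jog 'ROWS' [FORCE]. ROWS is JSON, a list of rows, each a list of 5 numbers: the shift along the world's x, y, z in mm, then the turn about the world's z in degrees, then the finger opening in mm, from 0 to 85.4. A call has exactly 10 rows; each row is the pose to reach, as a shift and turn from the pose commanded when the call began; what a row does not reach only later rows make up. A row lasts 1/8 s, in which the tool goes at most 62.5 mm and 10.7 degrees, less where a joint would pass 70% of its speed; a pose out of reach is approached as far as the arm can. A call with a gripper value outside its range is refused whole. The fingers move at their own pace and stop on an object; FORCE is the grip in N (left out, the last holds). Time passes only in rows, so rows that repeat a pose let the fingers close, or fill a call up. It gives the time, the measured TCP pose, the force and the opening at its end, in the units of the state.
- bot.read_state(): the state, without advancing time (a new reading comes with each control period).
- bot.read_camera(name): name is "side" or "top"; returns a dict with "pixels" (480x640x3 uint8, red, green, blue), "fx", "fy", "cx", "cy" (pixels), "dist" ([k1, k2, p1, p2, k3] as OpenCV has them; the pictures are not rectified), "R" (3x3) and "t" (3): a world point X has camera coordinates R X + t. Camera axes: x right, y down, z forward; pixel columns grow to the right and rows downward; lengths in m; the calibration is good to about 2 mm. A picture is of the moment at which its call begins. There is no depth.
- bot.finish_job(): hands the job in, once; it reports no verdict.
The state is a dict: "time": time; "q": joint angles; "joint_vel": joint speeds; "joint_torque": joint torques, N m; "tool_pos": TCP position; "tcp_rot": TCP orientation; "wrist_force": force on the tool from outside, world axes, zero at the start; "torque": the same for the moment, N m; "width": opening from 0.0 (shut) to 1.0 (fully open).
Only numpy, scipy, OpenCV 4.12 (cv2) and the standard library are available. Lean on these libraries where they do the work, as an engineer would, in place of code of your own. Each camera call takes 0.05 s, during which the arm holds its last target.

## Working session

There is one attempt and no reset: what is moved stays moved. The work goes in short steps, Python scripts to look and compute and a shell command to move; the robot and the scene stay as the last step left them, time stands still between calls to the robot, and variables do not carry over. Pictures are saved under pics/ and viewed, and the job is handed in when it is done.

```bash
ls; mkdir -p pics
python3 - <<'E'
from workcell import bot
import cv2,numpy as np
s=bot.read_state()
for k in s: print(k,s[k])
for n in("side","top"):
    c=bot.read_camera(n); cv2.imwrite(f"pics/{n}0.png",cv2.cvtColor(np.array(c["pixels"]),cv2.COLOR_RGB2BGR))
    print(n,c["fx"],c["fy"],c["cx"],c["cy"],c["dist"],np.array(c["R"]).round(4).tolist(),c["t"])
E
```

```text
pics
time 0.0
q [-1.26389862e+00  2.64786973e-01  1.60544428e+00 -7.70756329e-07
  1.27369542e+00 -3.69147691e-02]
joint_vel [ 0.00120198 -0.00077613  0.00029073 -0.00135594  0.00087893 -0.00099263]
joint_torque [-1.16191448e-03 -5.15106905e+01 -3.67314219e+01  1.19619322e-04
  1.28072887e-02  1.21124683e-05]
tool_pos [ 0.22730286 -0.63482526  0.25490123]
tcp_rot [-0.35360933  2.03720114 -2.03242485]
wrist_force [ 0.25291355  0.76093859 -0.54525194]
torque [0.03505635 0.0119775  0.05216388]
width 0.9990678378663834
side 591.8995355092123 591.8995355092123 321.81725534263705 240.92340302856977 [-0.05158612  0.          0.          0.          0.        ] [[-0.9593, -0.2821, -0.0103], [-0.151, 0.5436, -0.8257], [0.2385, -0.7905, -0.5641]] [0.53746064 0.13422751 1.59610804]
top 437.94868974348833 437.94868974348833 321.667144072518 238.19907177449463 [-0.03985866  0.          0.          0.          0.        ] [[0.0204, -0.9998, 0.0049], [-0.9966, -0.0207, -0.08], [0.0801, -0.0033, -0.9968]] [0.04671746 0.56842572 1.40875516]
```

View pics/top0.png

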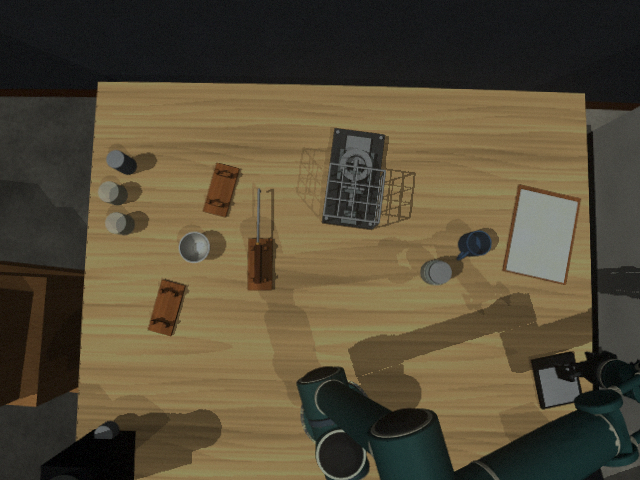

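View pics/side0.png

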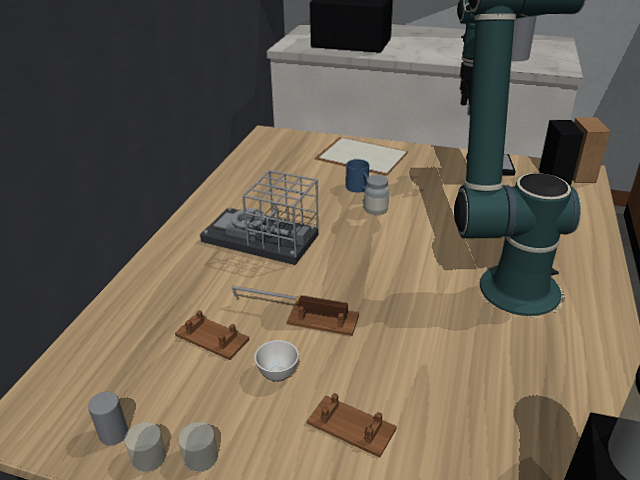

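```bash
cat > h.py <<'E'
import cv2,numpy as np
from workcell import bot
from scipy.optimize import least_squares
def cam(n):
    c=bot.read_camera(n); c["img"]=cv2.cvtColor(np.array(c["pixels"]),cv2.COLOR_RGB2BGR)
    c["K"]=np.array([[c["fx"],0,c["cx"]],[0,c["fy"],c["cy"]],[0,0,1.]]);c["R"]=np.array(c["R"]);c["t"]=np.array(c["t"]);c["dist"]=np.array(c["dist"],float)
    return c
def proj(c,X):
    X=np.atleast_2d(np.asarray(X,float))
    return cv2.projectPoints(X.reshape(-1,1,3),cv2.Rodrigues(c["R"])[0],c["t"],c["K"],c["dist"])[0].reshape(-1,2)
def unproj(c,uv,z):
    p=cv2.undistortPoints(np.array(uv,float).reshape(-1,1,2),c["K"],c["dist"]).reshape(-1,2)
    o=-c["R"].T@c["t"]; out=[]
    for a in p:
        d=c["R"].T@np.array([a[0],a[1],1]); out.append(o+d*(z-o[2])/d[2])
    return np.array(out)
def crop(c,box,k,name,lines=()):
    x0,y0,x1,y1=box
    im=cv2.resize(c["img"][y0:y1,x0:x1],None,fx=k,fy=k,interpolation=cv2.INTER_CUBIC)
    for P,col in lines:
        q=(proj(c,P)-[x0,y0]+.5)*k
        cv2.polylines(im,[np.round(q*8).astype(int)],False,col,1,cv2.LINE_AA,3)
    cv2.imwrite(name,im)
def frame(x,y,yaw,z=0):
    def f(P):
        P=np.atleast_2d(np.asarray(P,float))/1000; c,s=np.cos(yaw),np.sin(yaw)
        return np.c_[x+c*P[:,0]-s*P[:,1],y+s*P[:,0]+c*P[:,1],z+P[:,2]]
    return f
E
python3 - <<'E'
from h import *
c=cam("top");print(unproj(c,[(260,264),(168,307),(222,190),(437,272),(474,243),(194,247)],0.0).round(3))
crop(c,(230,175,300,300),6,"pics/t_rest.png")
crop(c,(290,110,425,240),6,"pics/t_gate.png")
d=cam("side")
crop(d,(220,270,370,345),5,"pics/s_rest.png")
crop(d,(190,160,330,270),5,"pics/s_gate.png")
E
```

```text
[[ 0.479  0.26   0.   ]
 [ 0.331  0.56   0.   ]
 [ 0.724  0.396  0.   ]
 [ 0.465 -0.326  0.   ]
 [ 0.564 -0.451  0.   ]
 [ 0.531  0.482  0.   ]]
```

View pics/t_rest.png

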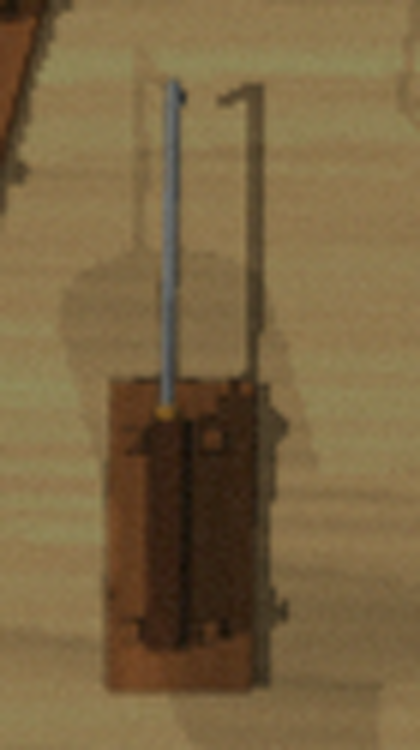

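View pics/t_gate.png

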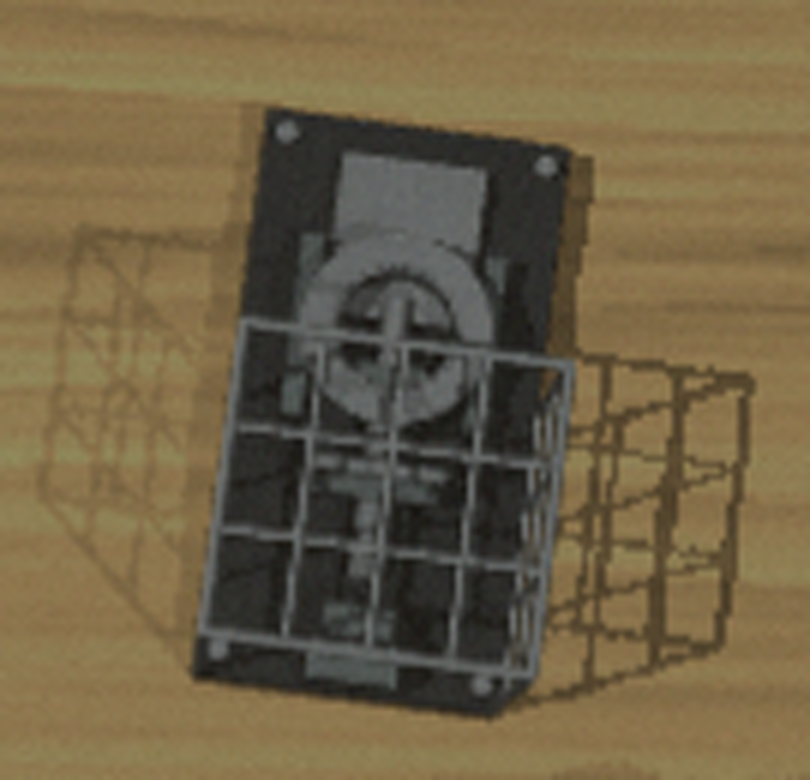

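View pics/s_rest.png

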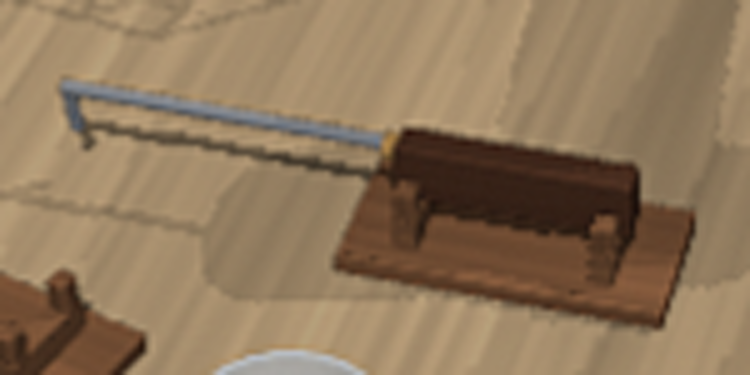

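View pics/s_gate.png

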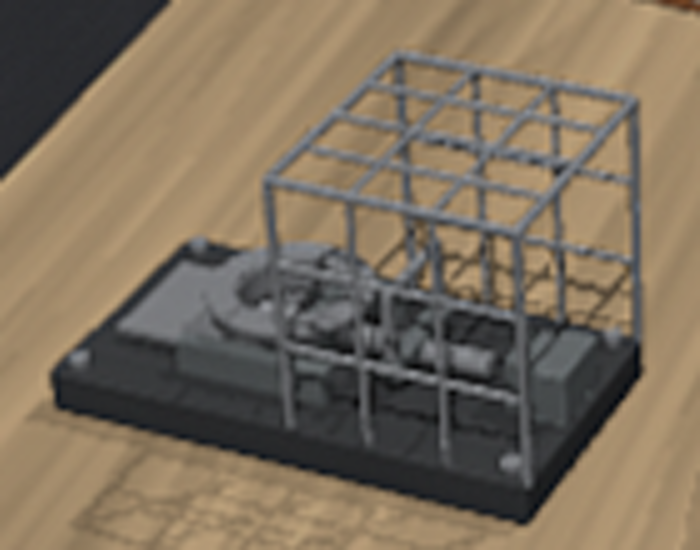

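```bash
cat > fit.py <<'E'
from h import *
def fit(obs,x0,z=0):
    def r(p):
        f=frame(p[0],p[1],p[2],z); return np.concatenate([(proj(c,f(P))-uv).ravel() for c,P,uv in obs])
    s=least_squares(r,x0,loss='soft_l1'); return s.x,s.fun.reshape(-1,2)
def px(l,box,k): return np.array(l,float)/k+np.array(box[:2])-.5
E
python3 - <<'E'
from fit import *
c=cam("top");d=cam("side")
tg=[(0,-85,30),(0,85,30),(320,85,30),(320,-85,30)]; gu=[(2,-80,195),(2,80,195),(155,80,195),(155,-80,195)]
T=px([(499,702),(195,666),(268,108),(570,150)],(290,110),6); TG=px([(533,680),(203,632),(243,320),(575,362)],(290,110),6)
S=px([(640,345),(530,495),(55,380),(185,240)],(190,160),5); SG=px([(637,100),(520,233),(268,180),(398,58)],(190,160),5)
# side view: which corner is which: use proj check
g,res=fit([(c,tg,T),(c,gu,TG),(d,tg,S),(d,gu,SG)],[0.6,-0.05,-0.1]);print("gate",g.round(4),np.degrees(g[2]));print(res.round(1).tolist())
f=frame(*g);
Tt=[(-85,-40,12),(-85,40,12),(85,40,12),(85,-40,12)]
TR=px([(252,690),(105,690),(110,378)],(230,175),6)
SR=px([(693,212),(660,310),(335,258)],(220,270),5)
r,res=fit([(c,Tt[:3],TR),(d,Tt[:3],SR)],[0.48,0.26,0]);print("rest",r.round(4),np.degrees(r[2]));print(res.round(1).tolist())
# hook: ends of rod top and handle
hk=[(62,0,28),(240,0,28)]
h,res=fit([(c,hk,px([(166,408),(174,82)],(230,175),6)),(d,hk,px([(388,142),(66,88)],(220,270),5))],[0.48,0.26,0],.03);print("hook",h.round(4),np.degrees(h[2]));print(res.round(1).tolist())
np.save("p.npy",np.array([g,r,h]))
Y=(0,255,255);G=(0,255,0);M=(255,0,255)
def loop(F,P): return (F(list(P)+[P[0]]))
fr=frame(*r);fh=frame(*h,.03)
hand=[(-62,-10,34),(62,-10,34),(62,10,34),(-62,10,34)]
L=[(loop(f,tg),Y),(loop(f,gu),G),(loop(fr,Tt),Y),(loop(fh,hand),G),(fh([(62,0,28),(240,0,28),(237,0,0)]),M),(f([(98,-32,100),(98,32,100)]),M),(f([(130,-32,100),(130,32,100)]),M)]
crop(c,(230,175,300,300),4,"pics/a.png",L);crop(c,(290,110,425,240),5,"pics/b.png",L)
crop(d,(220,270,370,345),5,"pics/cc.png",L);crop(d,(190,160,330,270),5,"pics/d.png",L)
def pad(a,w,h): 
    o=np.zeros((h,w,3),np.uint8);h=min(h,a.shape[0]);w=min(w,a.shape[1]);o[:h,:w]=a[:h,:w];return o
R=lambda n,s:cv2.resize(cv2.imread(n),None,fx=s,fy=s)
a=R("pics/a.png",.58);b=R("pics/b.png",.45);e=R("pics/cc.png",.6)
cv2.imwrite("pics/ov.png",np.vstack([np.hstack([pad(a,170,292),pad(b,310,292)]),pad(e,480,228)]))
E
```

```text
gate [ 0.6115 -0.0247 -0.1084] -6.212106492776839
[[0.6, 1.9], [-0.4, 1.2], [-0.2, -0.5], [0.1, -0.9], [0.3, -1.2], [0.3, -0.3], [0.4, 0.1], [-0.6, 0.2], [1.1, -0.9], [-0.2, -0.6], [-1.4, -0.7], [1.0, 0.2], [-0.4, 1.0], [-0.2, 1.0], [0.2, 1.1], [0.2, 0.4]]
rest [0.4819 0.2589 0.0221] 1.2678365369799287
[[0.5, -0.3], [0.5, -0.3], [0.3, -0.2], [0.6, 0.3], [0.3, 1.6], [-0.7, 0.3]]
hook [0.4838 0.2617 0.0071] 0.4063054871000167
[[0.5, 0.2], [0.6, -0.6], [0.6, 1.3], [-0.5, 0.3]]
```

View pics/d.png

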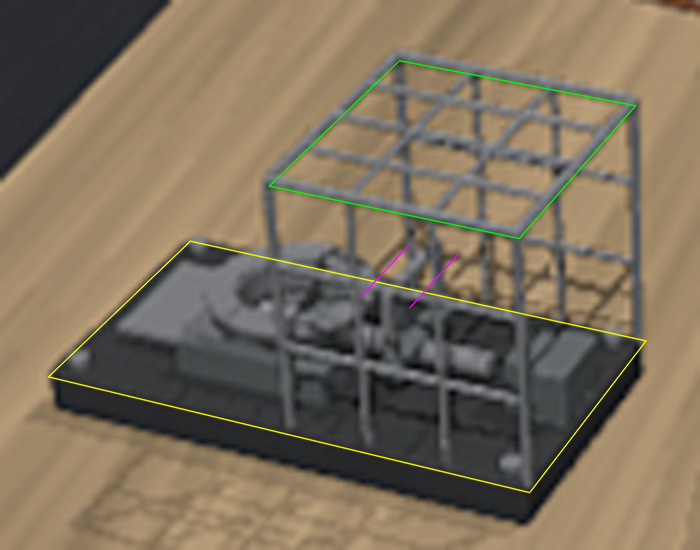

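View pics/b.png

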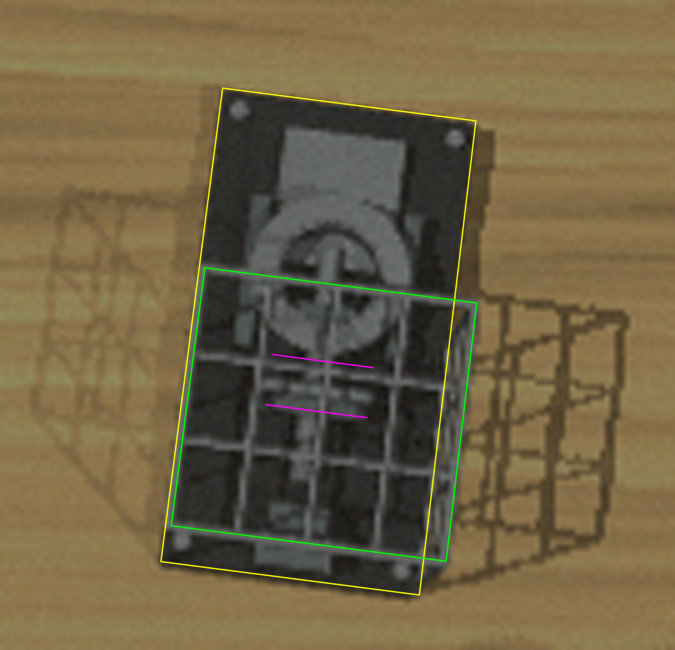

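View pics/cc.png

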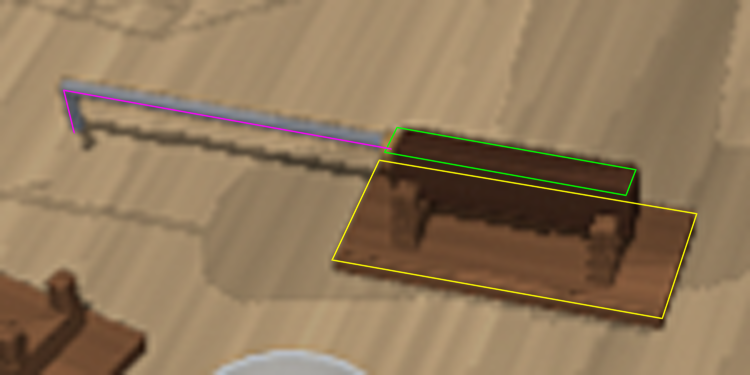

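View pics/a.png

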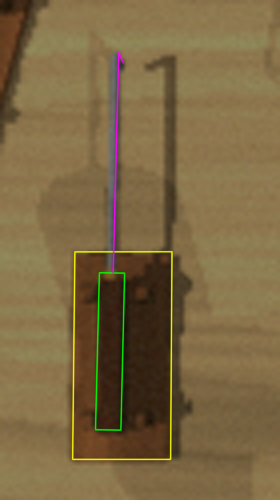

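Run:
```python
from fit import *
g,r,h=np.load("p.npy");c=cam("top");d=cam("side");f=frame(*g)
def enh(c): 
    c["img"]=cv2.convertScaleAbs(c["img"],alpha=1.8,beta=-10)
enh(c);enh(d)
crop(c,(325,170,385,215),10,"pics/b2.png");crop(d,(240,195,310,245),10,"pics/d2.png")
for x in range(58,140,12): print(x,((proj(c,f([(x,-32,100),(x,32,100)]))-[325,170]+.5)*10).round().tolist(),((proj(d,f([(x,-32,100),(x,32,100)]))-[240,195]+.5)*10).round().tolist())
```

```text
58 [[368.0, 360.0], [165.0, 334.0]] [[537.0, 183.0], [443.0, 292.0]]
70 [[373.0, 323.0], [169.0, 296.0]] [[500.0, 176.0], [406.0, 284.0]]
82 [[378.0, 285.0], [174.0, 258.0]] [[464.0, 168.0], [368.0, 276.0]]
94 [[382.0, 247.0], [179.0, 221.0]] [[427.0, 160.0], [331.0, 267.0]]
106 [[387.0, 209.0], [184.0, 183.0]] [[391.0, 152.0], [294.0, 259.0]]
118 [[392.0, 172.0], [189.0, 146.0]] [[355.0, 145.0], [257.0, 251.0]]
130 [[396.0, 134.0], [193.0, 108.0]] [[319.0, 137.0], [220.0, 243.0]]
```

View pics/b2.png

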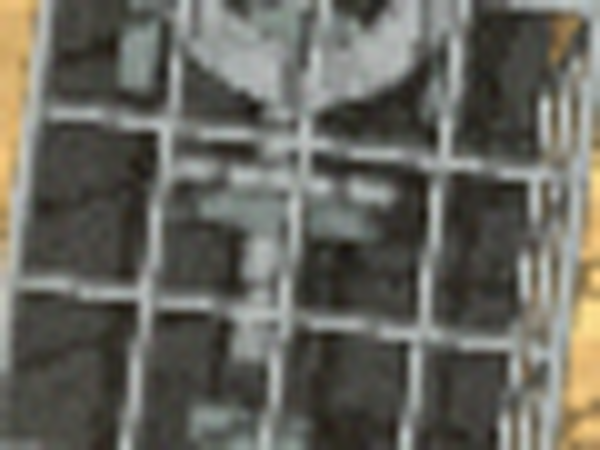

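View pics/d2.png

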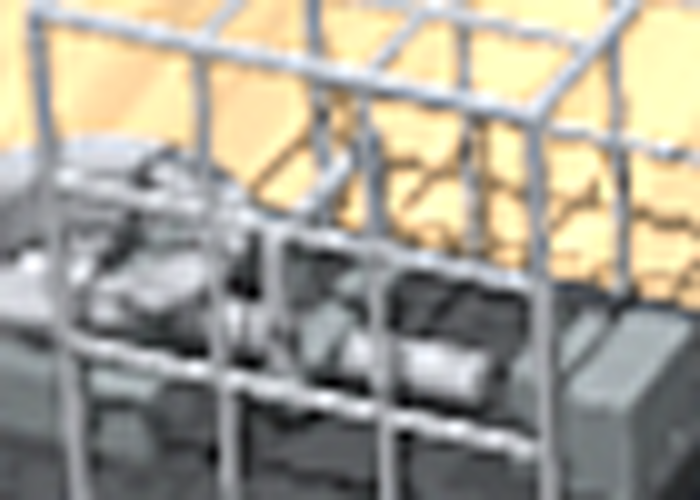

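Run:
```python
from fit import *
from scipy.spatial.transform import Rotation as Ro
s=bot.read_state();R=Ro.from_rotvec(s["tcp_rot"]).as_matrix();print(R.round(3)); print(np.degrees(np.arctan2(R[1,2],R[0,2])),s["tool_pos"],s["time"])
g,r,h=np.load("p.npy");print(frame(*h,.03)([(15,0,23)]),frame(*r,.03)([(15,0,23)]))
# refine hook yaw from rod centreline in top view
c=cam("top");im=c["img"].astype(float)
pts=[]
for v in range(192,240,2):
    row=im[v,248:270]; w=row[:,0]-row[:,2]; w=np.clip(w,0,None); pts.append(((w*np.arange(248,270)).sum()/w.sum(),v))
P=unproj(c,pts,.058);k=np.polyfit(P[:,0],P[:,1],1);print("rod yaw",np.degrees(np.arctan(k[0])),"y at x=.5,.48,.72",np.polyval(k,[.5,.48,.72]), (P[:,1]-np.polyval(k,P[:,0])).std())
```

```text
[[-0.941 -0.     0.337]
 [-0.337  0.    -0.941]
 [-0.    -1.    -0.   ]]
-70.30201918168295 [ 0.22750825 -0.63541558  0.25608339] 0.4
[[0.49878416 0.26179389 0.053     ]] [[0.49692194 0.25919801 0.053     ]]
 ** On entry to DLASCL parameter number  4 had an illegal value
 ** On entry to DLASCL parameter number  4 had an illegal value
 ** On entry to DLASCL parameter number  4 had an illegal value
 ** On entry to DLASCL parameter number  4 had an illegal value
 ** On entry to DLASCL parameter number  5 had an illegal value
 ** On entry to DLASCL parameter number  4 had an illegal value<stdin>:9: RuntimeWarning: invalid value encountered in scalar divide
Traceback (most recent call last):
numpy.linalg.LinAlgError: SVD did not converge in Linear Least Squares
```

Run:
```python
from fit import *
c=cam("top");im=c["img"].astype(float)
pts=[]
for v in range(192,240,2):
    row=im[v,250:268]; w=row[:,0]-row[:,2]; w=np.clip(w-(np.median(w)+8),0,None)
    if w.sum()>0: pts.append(((w*np.arange(250,268)).sum()/w.sum(),v))
print(np.array(pts)[::4].round(1).tolist())
P=unproj(c,pts,.059);k=np.polyfit(P[:,0],P[:,1],1);print("rod yaw",np.degrees(np.arctan(k[0])),np.polyval(k,[.5,.48,.72]),(P[:,1]-np.polyval(k,P[:,0])).std())
```

```text
[[258.7, 192.0], [258.1, 200.0], [258.0, 208.0], [258.0, 216.0], [257.7, 224.0], [257.7, 232.0]]
rod yaw 0.8650788733118037 [0.26192089 0.26161889 0.2652428 ] 0.00035635024652135445
```

```bash
python3 -m jog '[[10,30,0,0,85],[25,80,0,0,85],[42,138,0,-2,85],[59,196,0,-4,85],[77,254,0,-6,85],[94,312,0,-8,85],[112,370,0,-10,85],[129,428,0,-12,85],[147,486,0,-14,85],[164,544,0,-16,85]]' 60 && python3 -m jog '[[17,56,0,-2.8,85],[34,112,0,-2.8,85],[51,168,0,-2.8,85],[68,224,0,-2.8,85],[84,278,0,-2.8,85],[96,320,0,-2.8,85],[103,343,-20,-2.8,85],[107,353,-50,-2.8,85],[107,353,-80,-2.8,85],[107,353,-100,-2.8,85]]'
```

```text
time: 1.75
tool_pos: [0.3919, -0.0897, 0.2569]
tcp_rot: [-0.067, 2.188, -2.189]
wrist_force: [1.4, 0.9, 0.2]
width: 0.993
time: 3.0
tool_pos: [0.4978, 0.2615, 0.1547]
tcp_rot: [-0.02, 2.213, -2.215]
wrist_force: [1.2, 0.3, 0.1]
width: 0.996
```

Run:
```python
from fit import *
from scipy.spatial.transform import Rotation as Ro
s=bot.read_state();R=Ro.from_rotvec(s["tcp_rot"]).as_matrix();print(s["time"],s["tool_pos"],np.degrees(np.arctan2(R[1,2],R[0,2])),R[:,1])
d=cam("side");crop(d,(220,200,420,350),4,"pics/s1.png")
```

```text
3.0 [0.49782634 0.26150917 0.15467589] -89.07155206409627 [-1.53506958e-03 -7.43454924e-04 -9.99998545e-01]
```

View pics/s1.png

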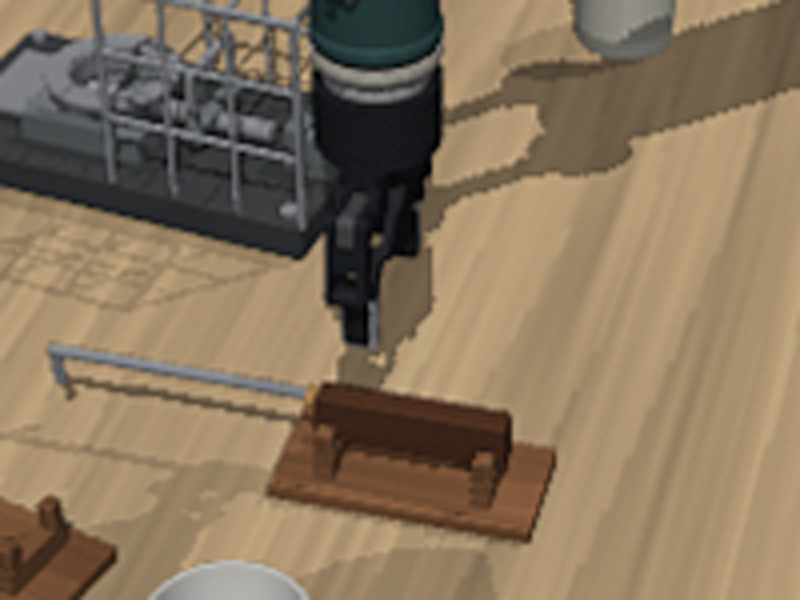

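```bash
python3 -m jog '[[0,0,-25,0,85],[0,0,-50,0,85],[0,0,-75,0,85],[0,0,-92,0,85],[0,0,-102,0,85],[0,0,-102,0,60],[0,0,-102,0,10],[0,0,-102,0,10],[0,0,-102,0,10],[0,0,-102,0,10]]' 70 && python3 -c "
from fit import *
print(bot.read_state())
c=cam('top');crop(c,(230,175,300,300),5,'pics/t2.png');d=cam('side');crop(d,(220,200,420,350),4,'pics/s2.png')"
```

```text
time: 4.3
tool_pos: [0.4993, 0.2619, 0.0553]
tcp_rot: [-0.015, 2.214, -2.212]
wrist_force: [-0.8, 0.1, 4.5]
width: 0.222
{'time': 4.3, 'q': array([4.38889390e-01, 2.62034768e-01, 2.01455494e+00, 8.83801091e-05,
       8.63090305e-01, 1.99396520e+00]), 'joint_vel': array([-0.00050588,  0.00059024, -0.0005356 , -0.00054377,  0.00258043,
       -0.00059154]), 'joint_torque': array([-1.52388462e-01, -4.13695049e+01, -2.74115306e+01, -5.57049061e-02,
       -8.54630582e-02,  2.27749231e-03]), 'tool_pos': array([0.49929924, 0.26191422, 0.05529911]), 'tcp_rot': array([-0.01543795,  2.21367969, -2.21177629]), 'wrist_force': array([-0.8325688 ,  0.06742181,  4.54908179]), 'torque': array([-0.01155503,  0.0731031 , -0.02137162]), 'width': 0.22223784424442963}
```

View pics/s2.png

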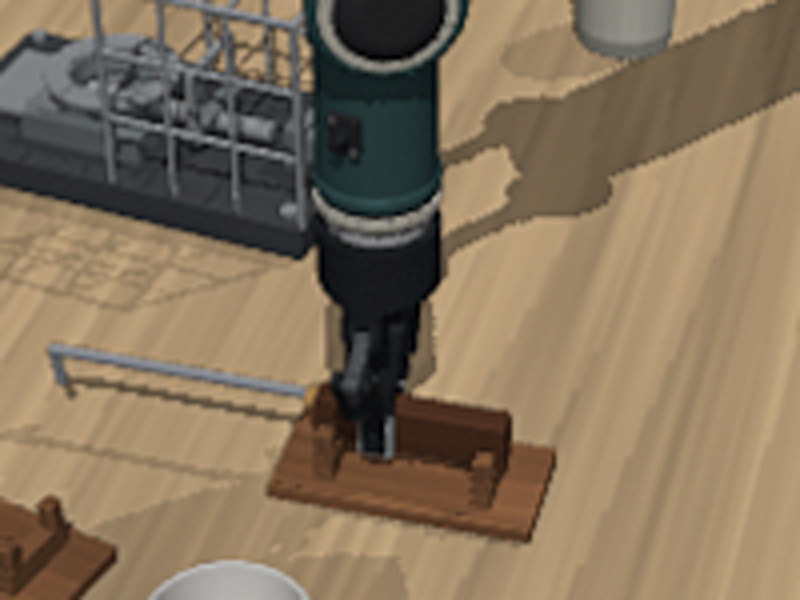

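```bash
python3 -m jog '[[0,0,10,0,10],[0,0,30,0,10],[0,0,60,0,10],[0,0,90,0,10],[-20,-10,92,0,10],[-55,-40,92,-2,10],[-90,-80,92,-4,10],[-115,-120,92,-6,10],[-123,-145,92,-7,10],[-123,-150,92,-7.1,10]]' 80 && python3 -c "
from fit import *
print(bot.read_state())
c=cam('top');crop(c,(230,175,350,300),5,'pics/t3.png');d=cam('side');crop(d,(220,150,420,300),4,'pics/s3.png')"
```

```text
time: 5.65
tool_pos: [0.374, 0.1103, 0.1457]
tcp_rot: [-0.118, -2.164, 2.165]
wrist_force: [0.1, 0.5, -2.1]
width: 0.224
{'time': 5.65, 'q': array([ 2.22902416e-01, -1.95258917e-01,  2.29233420e+00, -7.64315780e-05,
        1.04577612e+00,  1.90377935e+00]), 'joint_vel': array([-0.07782269,  0.00034093, -0.02032715,  0.01138707, -0.01449885,
       -0.07640111]), 'joint_torque': array([ 2.03703996e-02, -2.35308230e+01, -3.35940599e+01, -1.52849271e-01,
        1.81319104e-01,  3.87986598e-03]), 'tool_pos': array([0.37400818, 0.11028582, 0.14574722]), 'tcp_rot': array([-0.11790665, -2.1637891 ,  2.1646755 ]), 'wrist_force': array([ 0.06087849,  0.53135721, -2.14584176]), 'torque': array([ 0.03080976,  0.01171855, -0.00444176]), 'width': 0.22402612689478868}
```

View pics/s3.png

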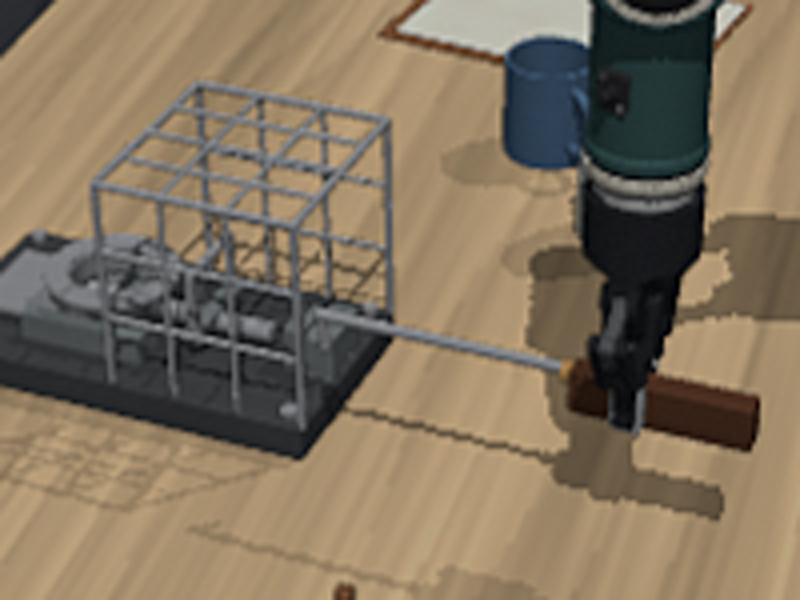

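View pics/t3.png

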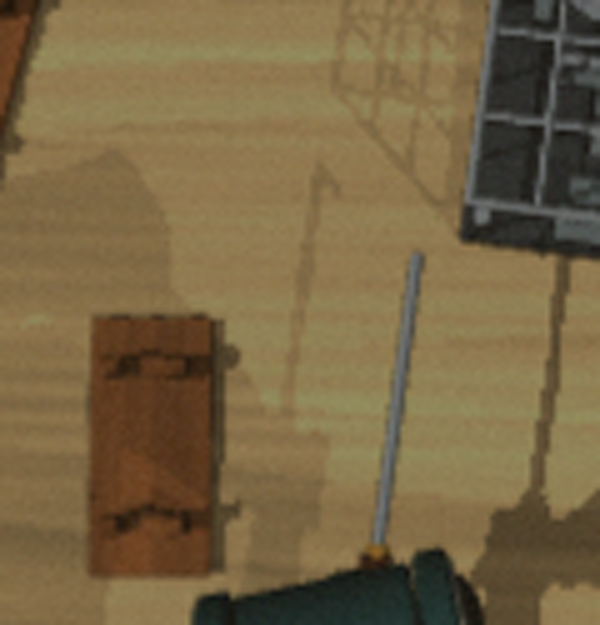

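```bash
cat > tri.py <<'E'
from fit import *
def tri(c,d,a,b):
    u=lambda c,p: cv2.undistortPoints(np.array(p,float).reshape(1,1,2),c["K"],c["dist"]).reshape(2,1)
    X=cv2.triangulatePoints(np.c_[c["R"],c["t"]],np.c_[d["R"],d["t"]],u(c,a),u(d,b)).ravel(); return X[:3]/X[3]
def gate(X):
    g=np.load("p.npy")[0]; v=np.array(X)-[g[0],g[1],0]; co,si=np.cos(g[2]),np.sin(g[2]); return np.array([co*v[0]+si*v[1],-si*v[0]+co*v[1],v[2]])*1000
E
python3 - <<'E'
from tri import *
c=cam("top");d=cam("side")
A=tri(c,d,(312.6,225.8),(300.2,228));B=tri(c,d,(305.5,283.5),(360.75,241.7))
print(A,B,A-B,np.degrees(np.arctan2(A[1]-B[1],A[0]-B[0])),gate(A))
s=bot.read_state();print(s["tool_pos"],gate(s["tool_pos"]),s["time"])
E
```

```text
[0.59336419 0.0865875  0.15295683] [0.4225445  0.10392079 0.15130046] [ 0.17081968 -0.01733328  0.00165637] -5.79404152532524 [-30.04063741 108.64577629 152.95682613]
[0.37603881 0.11201605 0.14647819] [-248.84151698  110.40835539  146.47819433] 5.85
```

```bash
python3 -m jog '[[2.6,-13.4,0,0,10],[6,-26.8,0,0,10],[11.3,-44.5,0,0,10],[19.8,-67.5,0,0,10],[34.2,-92.2,0,0,10],[53.5,-109.4,0,0,10],[77.6,-119,0,0,10],[102.5,-121.8,0,0,10],[127.3,-124.5,0,0,10],[144.2,-126.3,0,0,10]]' && python3 -c "
from tri import *
c=cam('top');s=bot.read_state();print(s['time'],s['tool_pos'],gate(s['tool_pos']),s['wrist_force'])
for q in (c,): q['img']=cv2.convertScaleAbs(q['img'],alpha=1.7,beta=-10)
crop(c,(310,165,390,240),9,'pics/t4.png');d=cam('side');d['img']=cv2.convertScaleAbs(d['img'],alpha=1.5,beta=-10);crop(d,(235,180,335,255),8,'pics/s4.png')"
```

```text
time: 7.1
tool_pos: [0.5209, -0.0158, 0.1461]
tcp_rot: [-0.118, -2.165, 2.165]
wrist_force: [-0.4, -0.1, -2.3]
width: 0.222
7.15 [ 0.52287952 -0.01587377  0.14649465] [-89.02415507  -0.84096425 146.49465426] [ 3.33806242 -1.17912134 -1.35349586]
```

View pics/s4.png

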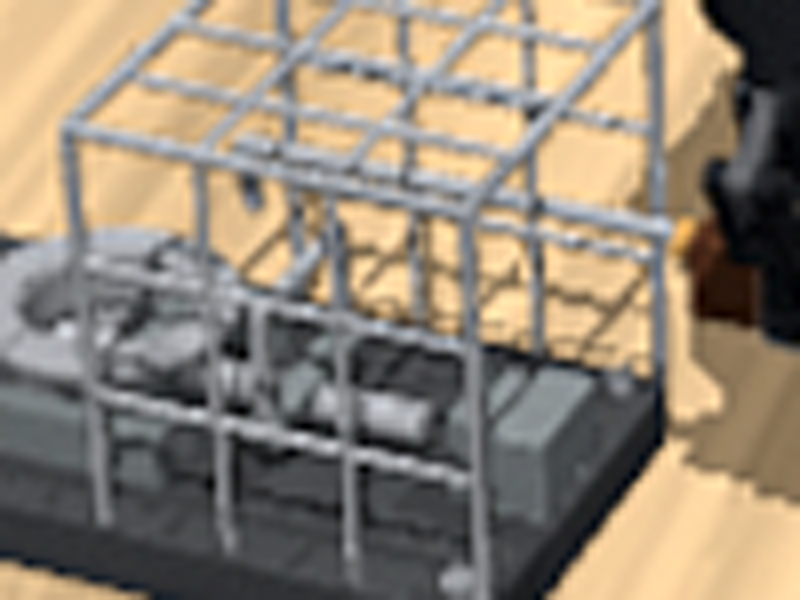

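View pics/t4.png

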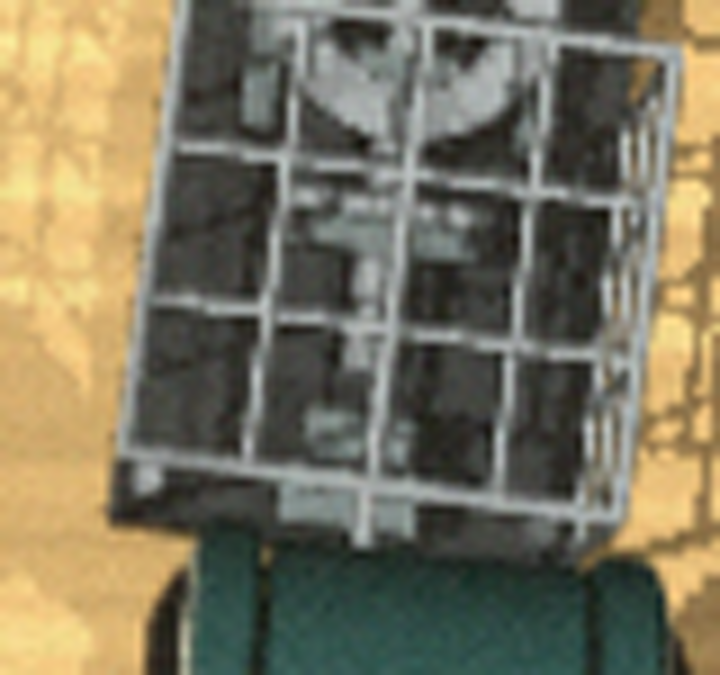

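Run:
```python
from tri import *
g=np.load("p.npy")[0];f=frame(*g);d=cam("side")
for X in(110,115,120,125,130,135): print(X,((proj(d,f([(X,0,122),(X+3,0,149),(X,0,100),(X,-28,100)]))-[235,180]+.5)*8).round().tolist())
s=bot.read_state();print(s["time"],gate(s["tool_pos"]),s["wrist_force"])
```

```text
110 [[301.0, 231.0], [290.0, 165.0], [305.0, 282.0], [339.0, 245.0]]
115 [[289.0, 228.0], [277.0, 163.0], [293.0, 279.0], [326.0, 242.0]]
120 [[277.0, 225.0], [265.0, 160.0], [281.0, 277.0], [314.0, 240.0]]
125 [[265.0, 223.0], [253.0, 158.0], [268.0, 274.0], [302.0, 237.0]]
130 [[253.0, 220.0], [241.0, 155.0], [256.0, 271.0], [290.0, 235.0]]
135 [[240.0, 218.0], [228.0, 152.0], [244.0, 269.0], [279.0, 232.0]]
7.25 [-91.98189132  -0.51655501 146.04710112] [-0.66732803 -0.69848576 -2.30790967]
```

```bash
python3 -m jog '[[0,0,-4,0,10],[0,0,-10,0,10],[0,0,-16,0,10],[0,0,-22,0,10],[0,0,-28,0,10],[0,0,-32,0,10],[0,0,-33,0,10],[0,0,-33,0,10],[0,0,-33,0,10],[0,0,-33,0,10]]' && python3 -c "
from tri import *
s=bot.read_state();print(s['time'],s['tool_pos'],gate(s['tool_pos']),s['wrist_force'])
d=cam('side');d['img']=cv2.convertScaleAbs(d['img'],alpha=1.5,beta=-10);crop(d,(235,180,335,255),8,'pics/s5.png')"
```

```text
time: 8.5
tool_pos: [0.5199, -0.0148, 0.1135]
tcp_rot: [-0.118, -2.166, 2.166]
wrist_force: [-0.3, -0.7, -3.2]
width: 0.22
8.5 [ 0.5199126  -0.01481606  0.11352248] [-9.20881087e+01 -1.10507316e-01  1.13522480e+02] [-0.25663493 -0.66183853 -3.19767079]
```

View pics/s5.png

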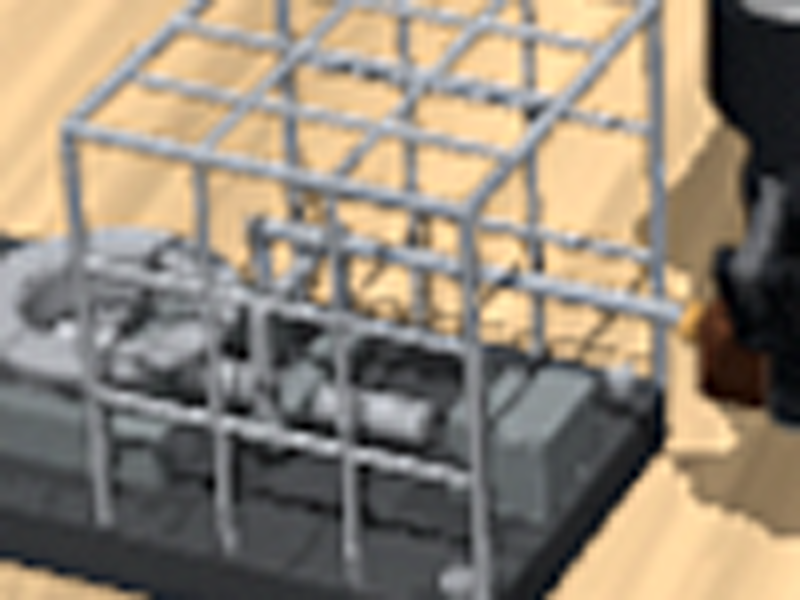

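```bash
python3 -m jog '[[-4,0.4,0,0,10],[-8,0.9,0,0,10],[-12,1.3,0,0,10],[-16,1.7,0,0,10],[-20,2.2,0,0,10],[-24,2.6,0,0,10],[-28,3,0,0,10],[-32,3.5,0,0,10],[-34,3.7,0,0,10],[-35,3.8,0,0,10]]' && python3 -c "
from tri import *
s=bot.read_state();print(s['time'],s['tool_pos'],gate(s['tool_pos']),s['wrist_force'],s['torque'])
d=cam('side');d['img']=cv2.convertScaleAbs(d['img'],alpha=1.5,beta=-10);crop(d,(235,180,335,255),8,'pics/s6.png')"
```

```text
time: 9.8
tool_pos: [0.4846, -0.011, 0.1134]
tcp_rot: [-0.117, -2.166, 2.166]
wrist_force: [3.8, -1.2, -2.9]
width: 0.227
9.8 [ 0.48461655 -0.01096851  0.11336022] [-1.27593242e+02 -1.04914000e-01  1.13360225e+02] [ 3.80557582 -1.2056033  -2.87800121] [-0.01005103 -0.55982116  0.04099493]
```

View pics/s6.png

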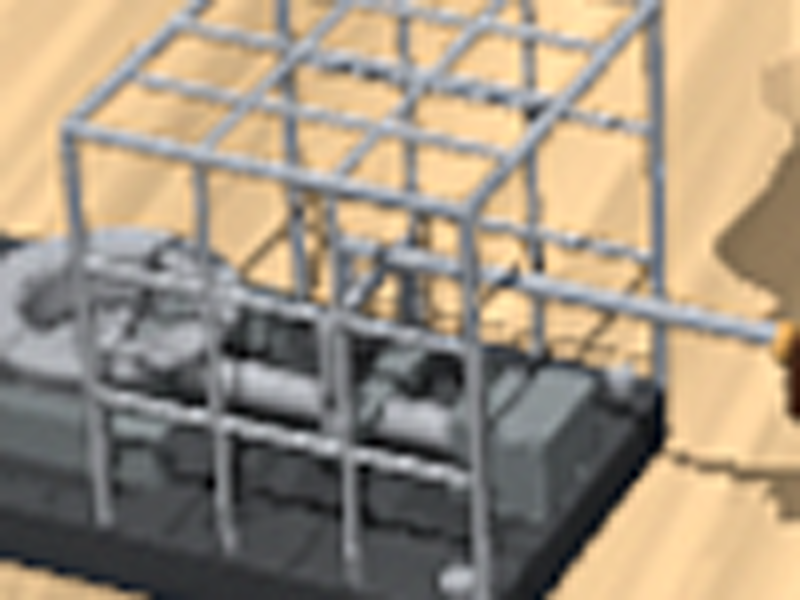

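```bash
python3 -m jog '[[-1,0.1,0,0,10],[-2,0.2,0,0,10],[-3,0.3,0,0,10],[-4,0.4,0,0,10],[-5,0.5,0,0,10],[-6,0.7,0,0,10],[-7,0.8,0,0,10],[-8,0.9,0,0,10],[-9,1,0,0,10],[-10,1.1,0,0,10]]' && python3 -m jog '[[-0.5,0.05,0,0,10],[-1,0.1,0,0,10],[-1.5,0.15,0,0,10],[-2,0.2,0,0,10],[-2.5,0.3,0,0,10],[-3,0.3,0,0,10],[-3.5,0.4,0,0,10],[-4,0.4,0,0,10],[-4,0.4,0,0,10],[-4,0.4,0,0,10]]' && python3 -c "
from tri import *
s=bot.read_state();print(s['time'],s['tool_pos'],gate(s['tool_pos']),s['wrist_force'],s['torque'])"
```

```text
time: 11.1
tool_pos: [0.4746, -0.0099, 0.1133]
tcp_rot: [-0.117, -2.166, 2.166]
wrist_force: [4.7, -0.1, -1.9]
width: 0.225
time: 12.35
tool_pos: [0.4706, -0.0095, 0.1132]
tcp_rot: [-0.117, -2.166, 2.166]
wrist_force: [3.9, 0.5, -2.0]
width: 0.22
12.35 [ 0.47062048 -0.00948659  0.11324043] [-141.6674811    -0.14620767  113.24043225] [ 3.93102302  0.45645384 -1.97872172] [ 0.02658821 -0.61508104  0.05646678]
```

```bash
python3 -m jog '[[-0.2,0,0,0,10],[-0.4,0,0,0,10],[-0.6,0.1,0,0,10],[-0.8,0.1,0,0,10],[-1,0.1,0,0,10],[-1.2,0.1,0,0,10],[-1.4,0.1,0,0,10],[-1.6,0.2,0,0,10],[-1.8,0.2,0,0,10],[-2,0.2,0,0,10]]'
```

```text
time: 13.6
tool_pos: [0.4687, -0.0093, 0.1133]
tcp_rot: [-0.117, -2.166, 2.166]
wrist_force: [5.0, -0.0, -3.1]
width: 0.221
```

```bash
python3 -m jog '[[-0.2,0,0,0,10],[-0.4,0,0,0,10],[-0.6,0.1,0,0,10],[-0.8,0.1,0,0,10],[-1,0.1,0,0,10],[-1.2,0.1,0,0,10],[-1.3,0.1,0,0,10],[-1.4,0.2,0,0,10],[-1.5,0.2,0,0,10],[-1.5,0.2,0,0,10]]'
```

```text
time: 14.85
tool_pos: [0.4672, -0.0091, 0.1133]
tcp_rot: [-0.117, -2.166, 2.166]
wrist_force: [3.1, 0.6, -2.8]
width: 0.219
```

Still sliding (about 4 N).

```bash
python3 -m jog '[[-0.2,0,0,0,10],[-0.4,0,0,0,10],[-0.6,0.1,0,0,10],[-0.8,0.1,0,0,10],[-1,0.1,0,0,10],[-1.2,0.1,0,0,10],[-1.4,0.1,0,0,10],[-1.5,0.2,0,0,10],[-1.5,0.2,0,0,10],[-1.5,0.2,0,0,10]]'; python3 -c "
from tri import *
s=bot.read_state();print(s['time'],s['tool_pos'],s['wrist_force'],s['q'].tolist())"
```

```text
time: 16.1
tool_pos: [0.4657, -0.0089, 0.1133]
tcp_rot: [-0.117, -2.166, 2.166]
wrist_force: [4.2, 0.2, -2.8]
width: 0.222
16.1 [ 0.46573471 -0.00890774  0.11328627] [ 4.21593344  0.21014495 -2.82068207] [-0.07260780252263278, 0.006818501440593303, 2.178944094218279, 7.5983943238576215e-06, 0.955822893987357, 1.6064687921606557]
```

```bash
python3 -m jog '[[-0.2,0,0,0,10],[-0.4,0,0,0,10],[-0.6,0.1,0,0,10],[-0.8,0.1,0,0,10],[-1,0.1,0,0,10],[-1.2,0.1,0,0,10],[-1.4,0.1,0,0,10],[-1.5,0.2,0,0,10],[-1.5,0.2,0,0,10],[-1.5,0.2,0,0,10]]'
```

```text
time: 17.35
tool_pos: [0.4655, -0.0088, 0.1137]
tcp_rot: [-0.12, -2.167, 2.167]
wrist_force: [8.4, -0.7, -4.9]
width: 0.224
```

```bash
python3 -c "
from tri import *
g=np.load('p.npy')[0];f=frame(*g)
d=cam('side');d['img']=cv2.convertScaleAbs(d['img'],alpha=1.5,beta=-10);crop(d,(235,180,335,255),8,'pics/s7.png')
for X in (58,62,66,70,75): print(X,((proj(d,f([(X,32,96),(X,-28,100)]))-[235,180]+.5)*8).round().tolist())
s=bot.read_state();print(s['time'],gate(s['tool_pos']),s['wrist_force'])"
```

```text
58 [[395.0, 363.0], [465.0, 272.0]]
62 [[385.0, 361.0], [455.0, 270.0]]
66 [[375.0, 359.0], [446.0, 268.0]]
70 [[365.0, 356.0], [436.0, 266.0]]
75 [[353.0, 354.0], [424.0, 263.0]]
17.4 [-1.46799810e+02 -5.74077494e-02  1.13715226e+02] [ 7.93572555 -0.36130238 -3.66627776]
```

View pics/s7.png

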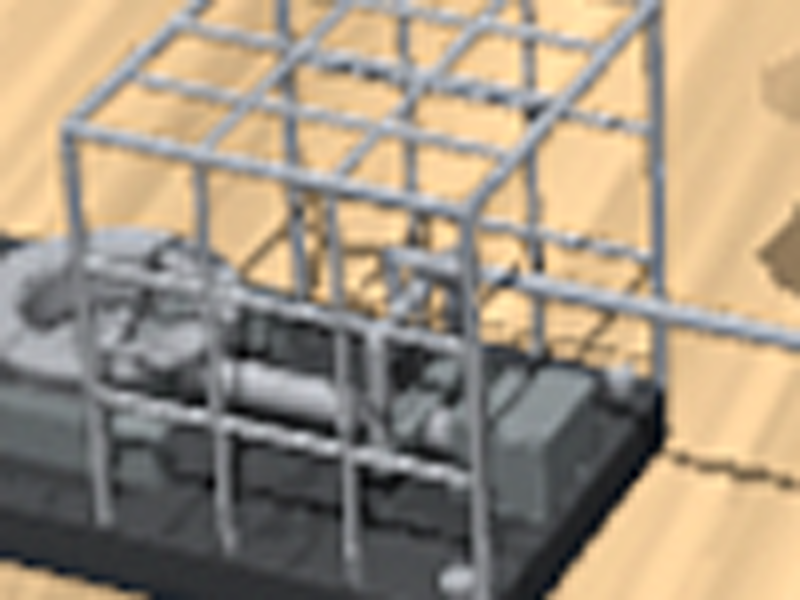

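```bash
python3 -m jog '[[-0.3,0,0,0,10],[-0.7,0.1,0,0,10],[-0.7,0.1,0,0,10],[-0.7,0.1,0,0,10],[-0.7,0.1,0,0,10],[-0.7,0.1,0,0,10],[-0.7,0.1,0,0,10],[-0.7,0.1,0,0,10],[-0.7,0.1,0,0,10],[-0.7,0.1,0,0,10]]'; python3 -c "
from tri import *
for i in range(4):
  cam('top');s=bot.read_state();print(s['time'],gate(s['tool_pos']),s['wrist_force'],s['torque'])"
```

```text
time: 18.65
tool_pos: [0.4655, -0.0088, 0.1139]
tcp_rot: [-0.122, -2.168, 2.168]
wrist_force: [10.3, -1.2, -5.0]
width: 0.222
18.7 [-1.46889766e+02 -2.61272597e-02  1.13889011e+02] [ 9.91183646 -1.25812706 -5.58408884] [-0.02357793 -1.03890478  0.06170784]
18.75 [-1.46865899e+02 -4.48123400e-02  1.13893002e+02] [10.11905438 -0.77650113 -4.85572324] [-0.05998463 -0.99508824  0.06843027]
18.8 [-1.46879343e+02 -4.67673817e-02  1.13896875e+02] [ 9.89696716 -0.6681704  -5.00827251] [-0.06468642 -1.00791182  0.0537004 ]
18.85 [-1.46876374e+02 -2.44490379e-02  1.13898537e+02] [11.29382887 -0.19480669 -5.03011657] [-0.10074493 -0.9710513   0.07851466]
```

```bash
python3 -m jog '[[0,0,0,0,10],[0,0,0,0,10],[0,0,0,0,10],[0,0,0,0,10],[0,0,0,0,10],[0,0,0,0,10],[0,0,0,0,10],[0,0,0,0,10],[0,0,0,0,10],[0,0,0,0,10]]'
```

```text
time: 20.1
tool_pos: [0.4654, -0.0088, 0.1139]
tcp_rot: [-0.122, -2.167, 2.168]
wrist_force: [10.4, -1.5, -4.2]
width: 0.223
```

```bash
python3 -m jog '[[1,-0.1,0,0,10],[2,-0.2,0,0,10],[3,-0.3,0,0,10],[4,-0.4,0,0,10],[5,-0.5,0,0,10],[6,-0.6,0,0,10],[7,-0.8,0,0,10],[8,-0.9,0,0,10],[9,-1,0,0,10],[9,-1,0,0,10]]'; python3 -c "
from tri import *
d=cam('side');d['img']=cv2.convertScaleAbs(d['img'],alpha=1.5,beta=-10);crop(d,(235,180,335,255),8,'pics/s8.png')
s=bot.read_state();print(s['time'],gate(s['tool_pos']),s['wrist_force'])"
```

```text
time: 21.35
tool_pos: [0.4726, -0.0096, 0.1133]
tcp_rot: [-0.117, -2.166, 2.166]
wrist_force: [-0.9, 0.1, -2.1]
width: 0.225
21.4 [-1.39717718e+02 -4.87273897e-02  1.13301398e+02] [-0.49531829 -0.10912015 -2.92223993]
```

View pics/s8.png

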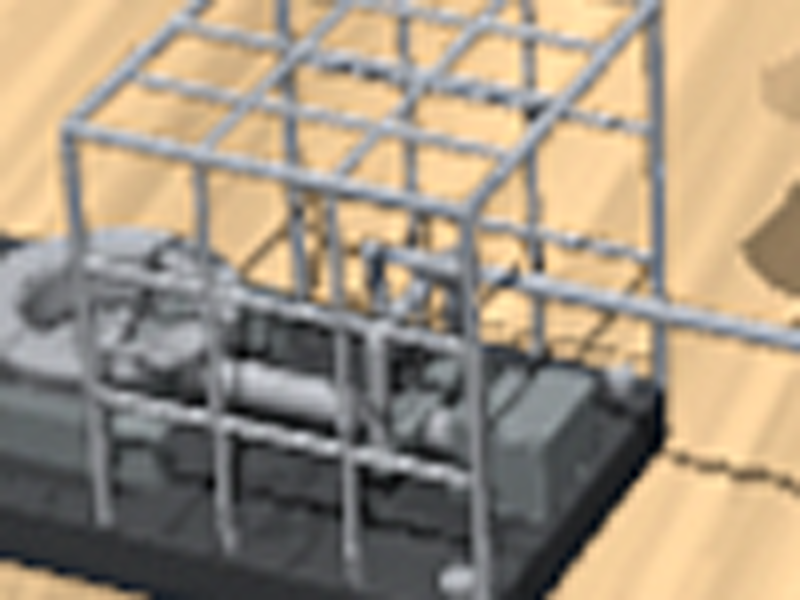

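```bash
python3 -m jog '[[0,0,8,0,10],[0,0,18,0,10],[0,0,28,0,10],[0,0,34,0,10],[0,0,34,0,10],[-11.9,1.3,34,0,10],[-26.8,2.9,34,0,10],[-42,11.6,34,0,10],[-62.2,28.9,34,0,10],[-76.7,53.6,34,0,10]]'; python3 -c "
from tri import *
s=bot.read_state();print(s['time'],gate(s['tool_pos']),s['wrist_force'])"
```

```text
time: 22.65
tool_pos: [0.3937, 0.0445, 0.1468]
tcp_rot: [-0.118, -2.165, 2.165]
wrist_force: [0.2, 0.4, -2.6]
width: 0.227
22.65 [-223.97487004   45.2126886   146.80699585] [ 0.20532872  0.43209135 -2.63833185]
```

```bash
python3 -m jog '[[-8.6,23.1,0,0,10],[-13.7,40.7,0,0,10],[-17.3,54.2,0,0,10],[-19.8,67.5,0,0,10],[-15,100,0,1.5,10],[5,135,0,3,10],[40,170,0,5,10],[72,197,0,7.1,10],[95,213,0,7.1,10],[103.4,217.9,0,7.1,10]]'; python3 -c "
from tri import *
from scipy.spatial.transform import Rotation as Ro
c=cam('top');d=cam('side');crop(c,(230,170,390,300),5,'pics/t9.png');crop(d,(190,160,390,310),4,'pics/s9.png')
s=bot.read_state();R=Ro.from_rotvec(s['tcp_rot']).as_matrix();print(s['time'],s['tool_pos'],np.degrees(np.arctan2(R[1,2],R[0,2])),s['wrist_force'])"
```

```text
time: 23.9
tool_pos: [0.5002, 0.2631, 0.147]
tcp_rot: [-0.018, 2.213, -2.213]
wrist_force: [0.3, -0.5, -1.4]
width: 0.223
24.0 [0.49941586 0.26214657 0.14690702] -89.0968414888536 [ 0.46807179 -0.05311941 -2.05374033]
```

View pics/t9.png

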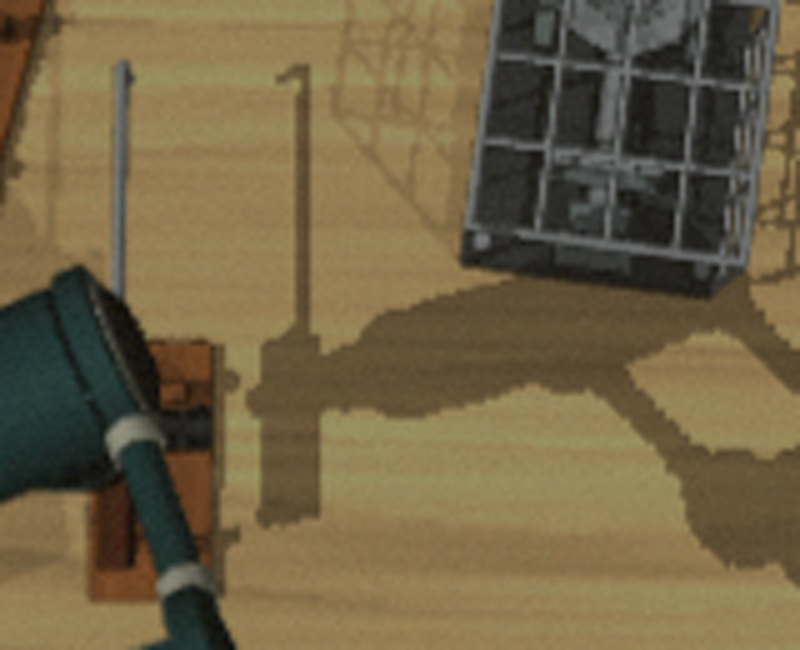

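View pics/s9.png

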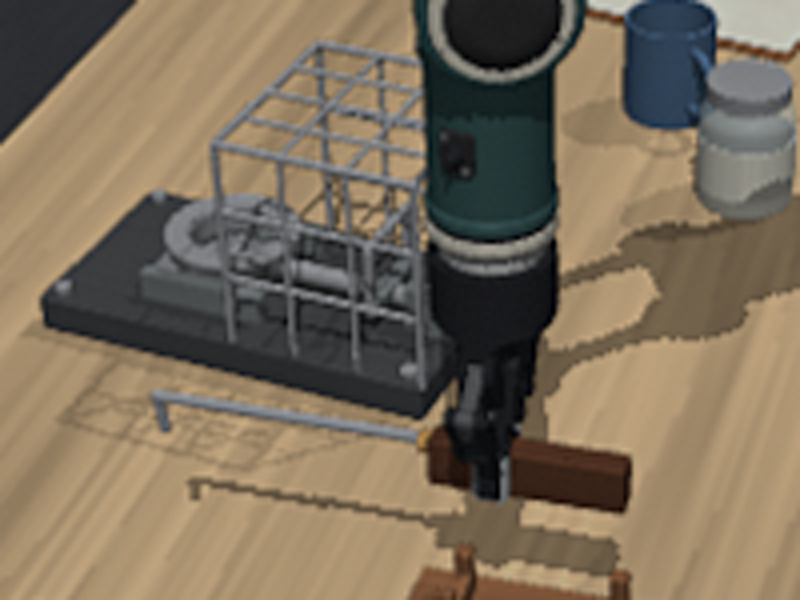

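```bash
python3 -m jog '[[0,0,-15,0,10],[0,0,-35,0,10],[0,0,-55,0,10],[0,0,-70,0,10],[0,0,-80,0,10],[0,0,-85,0,10],[0,0,-88,0,10],[0,0,-90,0,10],[0,0,-91,0,10],[0,0,-91,0,10]]'; python3 -c "
from tri import *
d=cam('side');crop(d,(220,270,370,345),5,'pics/s10.png')
s=bot.read_state();print(s['time'],s['tool_pos'],s['wrist_force'])"
```

```text
time: 25.25
tool_pos: [0.4993, 0.262, 0.0565]
tcp_rot: [-0.017, 2.214, -2.213]
wrist_force: [0.1, 0.5, -2.8]
width: 0.223
25.3 [0.49941223 0.26201349 0.05655649] [-0.67207426  0.42499921 -1.72657424]
```

View pics/s10.png

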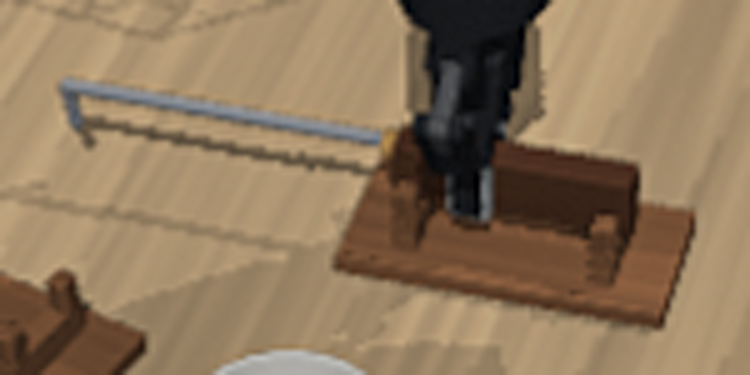

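```bash
python3 -m jog '[[0,0,-0.4,0,10],[0,0,-0.8,0,10],[0,0,-1.2,0,10],[0,0,-1.5,0,10],[0,0,-1.5,0,10],[0,0,-1.5,0,24],[0,0,-1.5,0,35],[0,0,-1.5,0,55],[0,0,-1.5,0,70],[0,0,-1.5,0,85]]' 20; python3 -c "
from tri import *
d=cam('side');crop(d,(220,270,370,345),5,'pics/s11.png')
s=bot.read_state();print(s['time'],s['tool_pos'],s['wrist_force'],s['width'])"
```

```text
time: 26.55
tool_pos: [0.4993, 0.2619, 0.0547]
tcp_rot: [-0.017, 2.214, -2.214]
wrist_force: [-0.8, -0.4, 0.2]
width: 0.99
26.6 [0.49926069 0.26189954 0.05474532] [ 0.1265015   0.08834031 -0.48218966] 0.9917605381764791
```

View pics/s11.png

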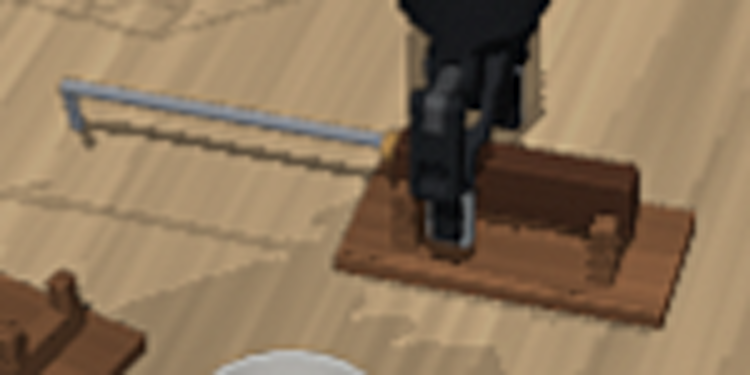

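Released and lying as before. Withdraw straight up, then back a bit and look.

```bash
python3 -m jog '[[0,0,10,0,85],[0,0,30,0,85],[0,0,60,0,85],[0,0,90,0,85],[0,0,130,0,85],[0,0,170,0,85],[-10,-30,185,0,85],[-20,-60,185,0,85],[-35,-100,185,0,85],[-45,-130,185,0,85]]' && python3 -m jog '[[-3,-10,0,0,85],[-10,-40,0,0,85],[-15,-80,0,0,85],[-18,-120,0,0,85],[-18,-160,0,0,85],[-18,-200,0,0,85],[-18,-220,0,0,85],[-18,-220,0,0,85],[-18,-220,0,0,85],[-18,-220,0,0,85]]'; python3 -c "
from tri import *
c=cam('top');d=cam('side');cv2.imwrite('pics/t12.png',c['img']);cv2.imwrite('pics/s12.png',d['img'])
crop(c,(230,175,300,300),6,'pics/t12c.png');crop(d,(190,160,390,330),4,'pics/s12c.png')
s=bot.read_state();print(s['time'],s['tool_pos'],s['wrist_force'],s['width'])"
```

```text
time: 27.85
tool_pos: [0.4535, 0.1307, 0.2406]
tcp_rot: [-0.016, 2.213, -2.213]
wrist_force: [0.7, 0.4, 0.7]
width: 0.999
time: 29.1
tool_pos: [0.4364, -0.0871, 0.2398]
tcp_rot: [-0.019, 2.213, -2.212]
wrist_force: [-0.9, 0.0, -0.1]
width: 0.99
29.2 [ 0.4363139  -0.08726025  0.2398145 ] [0.44661496 0.17920063 0.14149334] 0.9948572510081364
```

View pics/t12.png

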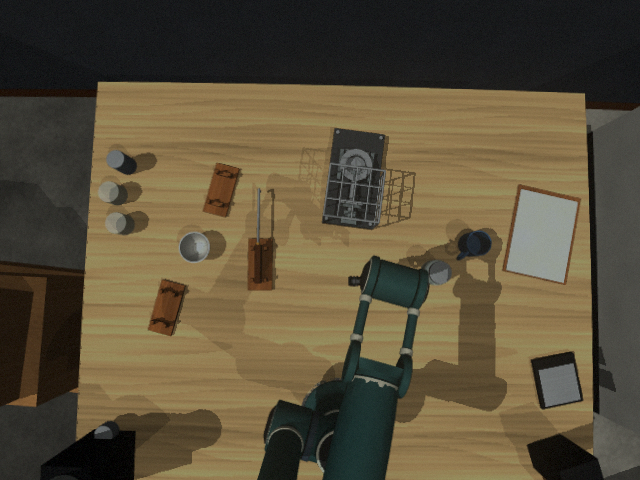

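View pics/t12c.png

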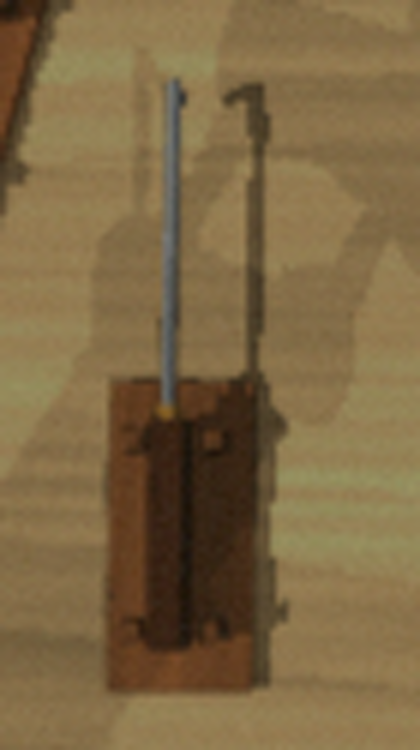

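View pics/s12c.png

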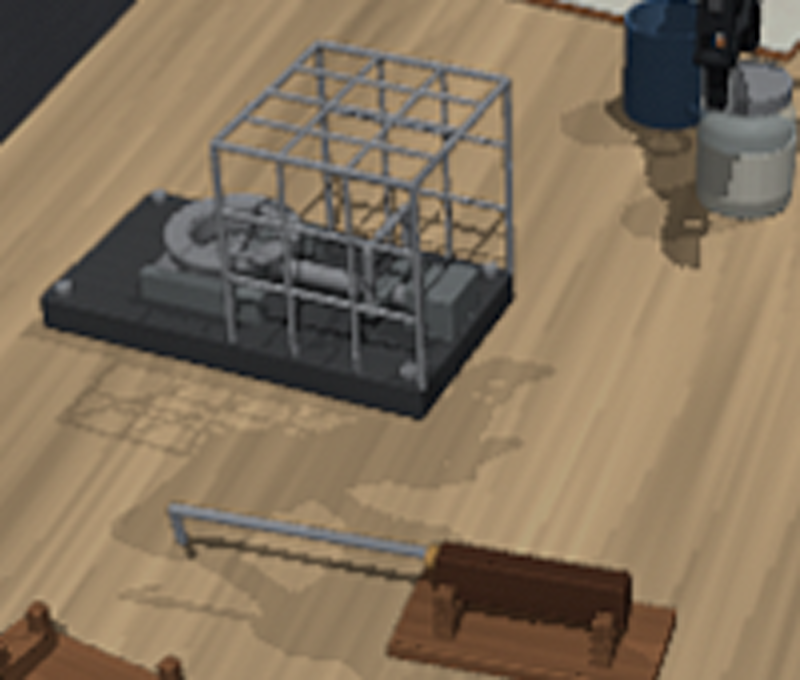

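```bash
python3 -c "
from workcell import bot
print(bot.finish_job())"
```

```text
the job is handed in; nothing more can be done
None
```

I took the hook from the rest nearest the base, hooked it behind the pull bar through the open front of the guard, and drew the bolt until it stopped dead. From the picture that was with the bar at about x 66 of the gate unit. I held it there at about 10 N for roughly 2.3 s; the highest force I read was about 11.3 N. I then eased the hook 7 mm forward off the bar, lifted it clear, laid it back in its rest and handed the job in at about 29 s on the robot's clock.

**Last checks:**
- **Hook:** in the top picture it lies upright in the saddles at the same pixels as at the start.
- **Bolt:** the pull bar was in the same place after unhooking as on the seal, to within about 1 px (a few mm).
- **Surroundings:** jar, bowl, mug and guard look unmoved, and the wrist force was near zero with the gripper open and clear.
- **Disagreement:** camera heights of the hook read about 4 mm higher than the arm's own position, so I went by the arm's position and the felt force. I saw the force only at the end of each move and in a few single readings, not continuously.

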